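# Load the reagent caddy with the sealed bottles

### The arm

A 6-joint arm with a two-finger parallel gripper is mounted at the origin on the work surface. World frame = base frame: x ahead of the robot, y to its left, z up, the work surface at z = 0. Lengths are in m, angles in rad, forces in N, time in s.
With the tool pointing down it reaches from about 0.35 to 0.925 m from the base axis. Payload 6.4 kg.
Tool frame: the origin (TCP) lies between the finger pads; the fingertips stand 22 mm ahead of it and the grasp point (between the pads) lies 3 mm ahead of it; z points along the fingers, y is the line along which they close (so a half turn about z gives the same grasp; the last joint's range is limited). The gripper opens to 85 mm and grips with 20 to 120 N. Pads are 22 mm wide; open, the fingers measure 114 mm over their backs; the gripper's body (76 mm by 85 mm) begins 54 mm behind the grasp point. The pads swing forward as they close: fully open they stand 13 mm farther back than shut.
Start: joints at [1.144, 0.245, 1.558, -0, 1.339, -0.174], TCP at [0.163, 0.629, 0.253] pointing down, gripper open.
Joint ranges: [-3.13, 3.13], [-1.02, 2.26], [0.13, 2.54], [-0.95, 4.09], [0.21, 2.88], [-2.74, 2.74]. Speed limits (rad/s): [2.57, 2.57, 3.14, 3.14, 3.14, 3.14].

### API

Orientations are given as a rotation vector (axis times angle).
In Python, from bench import status, capture, calibration, job gives the robot as it stands. The module is installed in compiled form; this text tells all that it offers.
- The arm moves only by the shell command python3 -m handwheel 'ROWS'. ROWS is JSON, a list of rows, each a list of 7 numbers: the opening, from -1 (shut) to 1 (fully open), then the shift along the tool's x, y, z in mm, then the turn, a rotation vector about the tool's x, y, z in degrees. In form: [[jaw, x, y, z, wx, wy, wz], ...]. A call has 1 to 20 rows; each row is the pose to reach, as a shift and turn from the pose commanded when the call began, along the tool's axes at that moment; what a row does not reach only later rows make up. A row lasts 1/12 s, in which the tool goes at most 41.7 mm and 7.16 degrees, less where a joint would pass 70% of its speed; a pose out of reach is approached as far as the arm can. A call with a gripper value outside its range is refused whole. The fingers move at their own pace and stop on an object; the grip force is fixed at half the most. Time passes only in rows, so rows that repeat a pose let the fingers close. It gives the time, the measured TCP pose, the force, the opening and the grip force at its end, in the units of the state.
- status.read_state(): the state, without advancing time (a new reading comes with each control period).
- capture(name): name is "side" or "top"; returns (picture, depth): 480x640x3 uint8, red, green, blue; 480x640 float32, m along the optical axis (not along the pixel's ray), 0 where there is no reading.
- calibration(name): a dict with "intrinsics" (3x3 intrinsics, pixels), "D" ([k1, k2, p1, p2, k3] as OpenCV has them; the pictures are not rectified), "view" (4x4, takes a point from world to camera coordinates). Camera axes: x right, y down, z forward; pixel columns grow to the right and rows downward; lengths in m; the calibration is good to about 2 mm. A picture is of the moment at which its call begins. calibration takes no time and is no camera call.
- job.close_job(): hands the job in; it is judged then, once.
The state is a dict: "time_s": time; "joint_positions": joint angles; "joint_velocities": joint speeds; "joint_torque": joint torques, N m; "position": TCP position; "eef_rot": TCP orientation; "wrist_force": force on the tool from outside, world axes, zero at the start; "torque": the same for the moment, N m; "width": finger opening in m; "grasp_force": force on a finger pad.
Only numpy, scipy, OpenCV 4.12 (cv2) and the standard library are available. Lean on these libraries where they do the work, as an engineer would, in place of code of your own. Each camera call takes 0.05 s, during which the arm holds its last target. There are 200 camera calls.

### The job

Load the reagent caddy for the analyser: stand each of the four capped bottles upright in the pocket of its own outline (large round, square, oblong, small round), right down on the pocket's floor. Leave the two opened bottles, those without caps, standing where they are on the bench.

Things in the scene. Friction and masses are not known exactly. Their poses are not given: they have to be found in the camera images.
- round_bottle: Large round reagent bottle, closed: white cylinder body 44 mm across, shoulder ending 60 mm up, then a white ribbed screw cap 28 mm across and 22 mm tall; 82 mm in all, 90 g. Origin: centre of its underside, z up. Stands on the bench, its cap is a good grip from above.
- square_bottle: Square reagent bottle, closed: white body 40 x 40 mm (sides along its x and y) and 54 mm tall, neck to 60 mm, then a white ribbed screw cap 28 mm across and 22 mm tall; 82 mm in all, 90 g. Origin: centre of its underside, z up. Stands on the bench.
- oblong_bottle: Oblong reagent bottle, closed: white body 28 mm along its x, 56 mm along its y, 54 mm tall, neck to 60 mm, then a white ribbed screw cap 28 mm across and 22 mm tall; 82 mm in all, 90 g. Origin: centre of its underside, z up. Stands on the bench.
- vial: Small round vial, closed: white body 26 mm across and 42 mm tall, then a white ribbed cap 24 mm across and 22 mm tall; 64 mm in all, 35 g. Origin: centre of its underside, z up. Stands on the bench.
- open_round: Opened round bottle: the same body as the large round bottle (44 mm across, 60 mm tall) but no cap, only a bare white neck 24 mm across with a dark open mouth; 73 mm in all. Origin: centre of its underside, z up. To be left alone.
- open_oblong: Opened oblong bottle: the same body as the oblong bottle (28 x 56 mm, long side along its y) but no cap, only a bare white neck 24 mm across, 60 to 73 mm up, with a dark open mouth. Origin: centre of its underside, z up. To be left alone.
- pocket_round: Large round pocket, an open grey cup: 70 mm across outside, 60 mm inside, 25 mm tall, floor 5 mm thick. Origin: centre of its underside, z up. Sits on the caddy, a fixed teal plate 204 x 204 x 8 mm that holds the four pockets 2 x 2, 94 mm apart, all turned alike; place, heading and which corner vary.
- pocket_square: Square pocket, an open grey box: 66 x 66 mm outside, 56 x 56 mm inside (sides along its x and y), 25 mm tall, floor 5 mm thick. Origin: centre of its underside, z up. Sits on the caddy, a fixed teal plate 204 x 204 x 8 mm that holds the four pockets 2 x 2, 94 mm apart, all turned alike; place, heading and which corner vary.
- pocket_oblong: Oblong pocket, an open grey box: inside 44 mm along its x and 72 mm along its y (54 x 82 mm outside), 25 mm tall, floor 5 mm thick. Origin: centre of its underside, z up. Sits on the caddy, a fixed teal plate 204 x 204 x 8 mm that holds the four pockets 2 x 2, 94 mm apart, all turned alike; place, heading and which corner vary.
- pocket_vial: Small round pocket, an open grey cup: 52 mm across outside, 42 mm inside, 25 mm tall, floor 5 mm thick. Origin: centre of its underside, z up. Sits on the caddy, a fixed teal plate 204 x 204 x 8 mm that holds the four pockets 2 x 2, 94 mm apart, all turned alike; place, heading and which corner vary.

How it is judged:
At the end, for the whole second after the job is handed in: Each capped bottle stands in the pocket of its own outline, on its floor (underside less than 10 mm above the pocket's underside), within 14 mm of its centre, tilted less than 0.12 rad, at rest. Both opened bottles stand upright (0.12 rad) within 25 mm of where they began (horizontal distance between round_bottle and pocket_round below 0.014 m and z of round_bottle in the frame of pocket_round below 0.01 m and angle between each of round_bottle, square_bottle, oblong_bottle, vial, open_round, open_oblong's own z axis and vertical below 0.12 rad and linear speed of each of round_bottle, square_bottle, oblong_bottle, vial below 0.02 m/s and horizontal distance between square_bottle and pocket_square below 0.014 m and z of square_bottle in the frame of pocket_square below 0.01 m and horizontal distance between oblong_bottle and pocket_oblong below 0.014 m and z of oblong_bottle in the frame of pocket_oblong below 0.01 m and horizontal distance between vial and pocket_vial below 0.014 m and z of vial in the frame of pocket_vial below 0.01 m and distance of each of open_round, open_oblong from where it was at the start of the episode below 0.025 m); the robot touches nothing.
It fails at once if an opened bottle was pushed or carried more than 40 mm from its place (distance of any of open_round, open_oblong from where it was at the start of the episode above 0.04 m).
It also fails if it takes over 112 s, if anything falls off the work surface, if the arm or the gripper's body presses on something with over 40 N, if the wrist force passes 120 N, or if a joint passes its speed limit or range.

## Working session

There is one attempt and no reset: what is moved stays moved. The work goes in short steps, Python scripts to look and compute and a shell command to move; the robot and the scene stay as the last step left them, time stands still between calls to the robot, and variables do not carry over. Pictures are saved under pics/ and viewed, at most 14 in all, crops included, and the job is handed in when it is done.

```bash
mkdir -p pics; python3 - <<'E'
from bench import status,capture,calibration
import cv2,numpy as np
print(status.read_state())
for n in("top","side"):
    p,d=capture(n); c=calibration(n); print(n,c)
    cv2.imwrite(f"pics/{n}0.png",p[...,::-1]); np.savez(f"{n}0.npz",p=p,d=d)
E
```

```text
{'time_s': 0.0, 'joint_positions': array([ 1.14387964e+00,  2.45834200e-01,  1.55900837e+00,  1.84372355e-05,
        1.33871347e+00, -1.74131042e-01]), 'joint_velocities': array([-1.54587423e-03, -1.94861647e-05,  3.28744550e-04,  9.90571416e-04,
        1.25141934e-03,  1.95824618e-03]), 'joint_torque': array([-2.54238921e-04, -4.29506028e+01, -3.26128829e+01, -1.47579776e-04,
        5.27349795e-03,  5.02031568e-06]), 'position': array([0.16235919, 0.62886345, 0.25217045]), 'eef_rot': array([-3.95949424e-01, -3.11593657e+00,  2.93695152e-03]), 'wrist_force': array([ 0.42710889, -0.45624387, -0.72079982]), 'torque': array([ 0.0040598 , -0.02688595,  0.01491242]), 'grasp_force': 0.0, 'width': 0.08578406358869918}
top {'intrinsics': array([[522.2112179 ,   0.        , 312.60784262],
       [  0.        , 522.2112179 , 239.92153144],
       [  0.        ,   0.        ,   1.        ]]), 'D': array([-0.03706925,  0.        ,  0.        ,  0.        ,  0.        ]), 'view': array([[ 0.01968306, -0.99972835,  0.01248251,  0.01211079],
       [-0.99897848, -0.02017317, -0.04043566,  0.54343539],
       [ 0.04067649, -0.01167386, -0.99910417,  0.93903968],
       [ 0.        ,  0.        ,  0.        ,  1.        ]])}
side {'intrinsics': array([[584.49520863,   0.        , 316.38120268],
       [  0.        , 584.49520863, 238.90362765],
       [  0.        ,   0.        ,   1.        ]]), 'D': array([-0.01798415,  0.        ,  0.        ,  0.        ,  0.        ]), 'view': array([[ 0.92004503, -0.39133618, -0.0193169 , -0.5207203 ],
       [-0.25459458, -0.55963107, -0.78866638,  0.18958584],
       [ 0.29782335,  0.73052656, -0.61451785,  0.79018461],
       [ 0.        ,  0.        ,  0.        ,  1.        ]])}
```

View pics/top0.png

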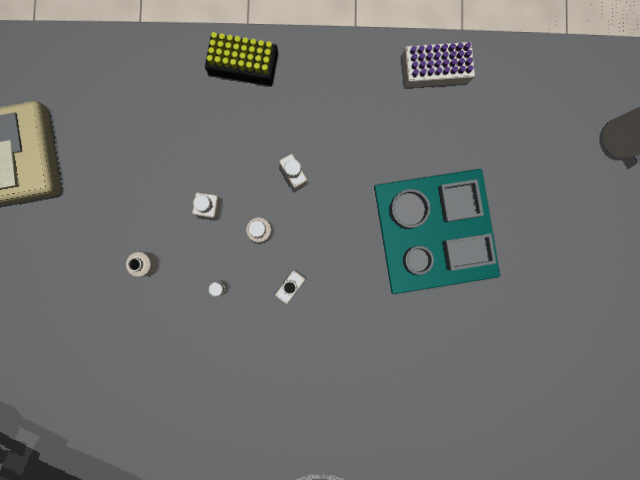

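View pics/side0.png

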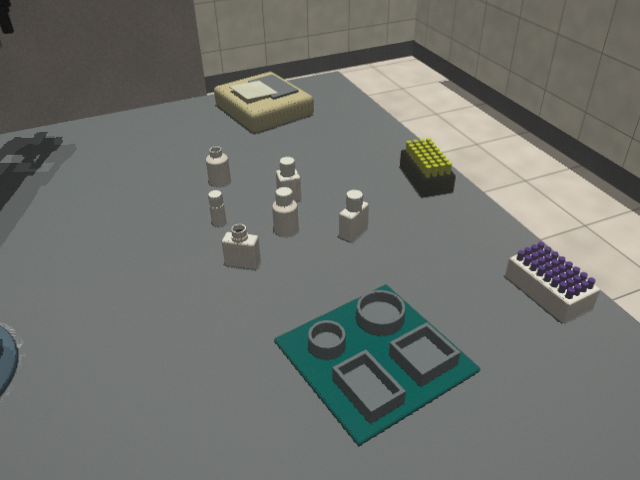

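The top view shows these objects (pixel positions):
- Capped: round bottle (258,230), square (205,205), oblong (292,170), vial (217,289).
- Opened: open round (138,264), open oblong (290,287).
- Pockets: round (410,209), square (462,202), vial (418,260), oblong (469,252).

The side view agrees with this.

```bash
cat > h.py <<'E'
import cv2,numpy as np
from bench import calibration
def cloud(n,d):
    c=calibration(n);h,w=d.shape
    uv=np.stack(np.meshgrid(np.arange(w),np.arange(h)),-1).reshape(-1,1,2).astype(np.float32)
    q=cv2.undistortPoints(uv,c["intrinsics"],c["D"]).reshape(h,w,2)
    P=np.dstack([q[...,0]*d,q[...,1]*d,d]); V=c["view"]
    W=(P-V[:3,3])@V[:3,:3]; W[d==0]=np.nan
    return W
def rect(xy):
    (c,s,a)=cv2.minAreaRect((xy*1000).astype(np.float32)); return np.round(c,1),np.round(s,1),round(a,1)
E
python3 - <<'E'
from h import *
T=np.load("top0.npz");S=np.load("side0.npz")
W=cloud("top",T["d"]);WS=cloud("side",S["d"]).reshape(-1,3)
B=dict(round=(258,230,.082),square=(205,205,.082),oblong=(292,170,.082),vial=(217,289,.064),oround=(138,264,.073),oobl=(290,287,.073))
for n,(u,v,H) in B.items():
    R=W[v-25:v+26,u-25:u+26].reshape(-1,3); 
    c=np.median(R[R[:,2]>H-.012],0)[:2]
    out=[]
    for Q in (R,WS):
        Q=Q[np.linalg.norm(Q[:,:2]-c,axis=1)<.04]
        cap=Q[Q[:,2]>H-.006]; body=Q[(Q[:,2]>.012)&(Q[:,2]<.06)]
        out.append((len(cap),cap.mean(0).round(4) if len(cap) else 0,rect(cap[:,:2]) if len(cap) else 0,rect(body[:,:2])))
    print(n);[print("  ",o) for o in out]
p=T["p"].astype(int)
teal=(p[...,1]-p[...,0]>40)&(p[...,2]-p[...,0]>30)
print("plate",teal.sum(),rect(W[teal][:,:2]),np.nanmedian(W[teal][:,2]))
for n,(u,v) in dict(round=(410,209),square=(462,202),vial=(418,260),oblong=(469,252)).items():
    R=W[v-29:v+30,u-29:u+30].reshape(-1,3); c0=W[v,u,:2]
    r=R[(R[:,2]>.026)&(np.linalg.norm(R[:,:2]-c0,axis=1)<.056)]
    print(n,rect(r[:,:2]),np.median(r[:,2]),W[v,u])
E
```

```text
round
   (219, array([0.5583, 0.1186, 0.0817]), (array([558.5, 117.9]), array([27.2, 27. ]), 1.0), (array([558.2, 118.5]), array([42.8, 41.9]), 46.5))
   (149, array([0.5563, 0.1158, 0.0798]), (array([556.4, 117.6]), array([28.8, 27.2]), 48.6), (array([554.8, 111.3]), array([33.2, 43.9]), 70.7))
square
   (211, array([0.5994, 0.2127, 0.0819]), (array([599.7, 213.4]), array([27. , 25.5]), 86.0), (array([599.9, 213.4]), array([40.8, 39.9]), 83.9))
   (115, array([0.5982, 0.2107, 0.0799]), (array([599.6, 213.4]), array([29. , 26.9]), 10.5), (array([598.4, 209.2]), array([41.7, 40.8]), 82.1))
oblong
   (213, array([0.6633, 0.0609, 0.0819]), (array([663.2,  61.1]), array([27.3, 27.3]), 35.1), (array([663. ,  60.8]), array([55. , 27.8]), 31.3))
   (150, array([0.6613, 0.0584, 0.08  ]), (array([662.3,  59.8]), array([30. , 26.2]), 36.0), (array([663.1,  58.9]), array([60.4, 28.9]), 28.9))
vial
   (162, array([0.4546, 0.1886, 0.0636]), (array([454.4, 189.4]), array([24.8, 22.4]), 89.8), (array([455.1, 187.2]), array([23.3, 22.7]), 54.5))
   (108, array([0.4525, 0.1859, 0.062 ]), (array([453.
[... 536 characters left out ...]
)
   (89, array([0.4583, 0.0601, 0.0701]), (array([458.1,  60.5]), array([24.5, 22.8]), 82.9), (array([458. ,  59.3]), array([31. , 56.7]), 57.5))
plate 6901 (array([ 565.2, -205.4]), array([203. , 201.7]), 10.5) 0.007879958168482434
round (array([ 603.3, -150.8]), array([68.8, 67.5]), 79.1) 0.0324063120169778 [ 0.60339222 -0.15432337  0.01020538]
square (array([ 618.8, -243.3]), array([66.4, 65.8]), 10.3) 0.03273751369736445 [ 0.61796399 -0.24916619  0.01400027]
vial (array([ 512.3, -180.3]), array([50.1, 77.6]), 1.0) 0.03247506697251188 [ 0.51030546 -0.16923754  0.01428134]
oblong (array([ 527.8, -260. ]), array([54.1, 82.6]), 10.3) 0.03260042950351161 [ 0.52674851 -0.26378243  0.01070826]
```

```bash
cat >> h.py <<'E'
from bench import status
from scipy.spatial.transform import Rotation as R
# go(x,y,z mm, yaw deg of the tool's y line) -> shift mm, turn deg in the present tool axes
def go(x,y,z,yaw=None,cur=None):
    s=status.read_state(); Rt=R.from_rotvec(s["eef_rot"]); M=Rt.as_matrix()
    now=np.degrees(np.arctan2(M[1,1],M[0,1])); yaw=now if yaw is None else yaw
    a=np.radians(yaw); Y=np.array([np.cos(a),np.sin(a),0]);Z=np.array([0,0,-1.])
    G=R.from_matrix(np.c_[np.cross(Y,Z),Y,Z])
    print("yaw",now.round(1),"shift",(M.T@(np.array([x,y,z])-1000*s["position"])).round(1),"turn",np.degrees((Rt.inv()*G).as_rotvec()).round(1),
      "j",s["joint_positions"].round(2))
E
python3 -c "
from h import go
go(558.4,118,180,75);go(558.4,118,85,75)"
```

```text
yaw 75.5 shift [-511.2 -395.5   72.8] turn [-0.1 -0.   0.5] j [ 1.14  0.25  1.56  0.    1.34 -0.17]
yaw 75.5 shift [-511.3 -395.3  167.8] turn [-0.1 -0.   0.5] j [ 1.14  0.25  1.56  0.    1.34 -0.17]
```

```bash
python3 -m handwheel '[[0.3,-511,-395,60,0,0,0],[0.3,-511,-395,60,0,0,0],[0.3,-511,-395,60,0,0,0],[0.3,-511,-395,60,0,0,0],[0.3,-511,-395,60,0,0,0],[0.3,-511,-395,60,0,0,0],[0.3,-511,-395,60,0,0,0],[0.3,-511,-395,60,0,0,0],[0.3,-511,-395,60,0,0,0],[0.3,-511,-395,60,0,0,0],[0.3,-511,-395,60,0,0,0],[0.3,-511,-395,60,0,0,0],[0.3,-511,-395,60,0,0,0],[0.3,-511,-395,60,0,0,0],[0.3,-511,-395,60,0,0,0],[0.3,-511,-395,60,0,0,0],[0.3,-511,-395,60,0,0,0],[0.3,-511,-395,60,0,0,0],[0.3,-511,-395,60,0,0,0],[0.3,-511,-395,60,0,0,0]]'; python3 -c "
from h import go
go(558.4,118,85)"
```

```text
time_s: 1.77
position: [0.5577, 0.1201, 0.1931]
eef_rot: [-0.394, -3.116, -0.0]
wrist_force: [0.0, 0.3, 0.4]
width: 0.0557
grasp_force: 0.0
yaw 75.6 shift [ -1.2  -1.9 108.1] turn [-0. -0. -0.] j [ 0.01  0.12  1.81  0.    1.21 -1.31]
```

```bash
python3 -m handwheel '[[0.3,-1,-2,40,0,0,0],[0.3,-1,-2,75,0,0,0],[0.3,-1,-2,95,0,0,0],[0.3,-1,-2,108,0,0,0],[0.3,-1,-2,108,0,0,0],[0.3,-1,-2,108,0,0,0],[-0.8,-1,-2,108,0,0,0],[-0.8,-1,-2,108,0,0,0],[-0.8,-1,-2,108,0,0,0],[-0.8,-1,-2,108,0,0,0],[-0.8,-1,-2,108,0,0,0],[-0.8,-1,-2,108,0,0,0]]'; python3 -c "
from h import go
go(603.0,-150.7,150);go(603.0,-150.7,98.5)"
```

```text
time_s: 2.77
position: [0.5607, 0.1171, 0.0877]
eef_rot: [0.396, 3.112, 0.002]
wrist_force: [-0.4, 1.1, 6.6]
width: 0.0256
grasp_force: 59.1
yaw 75.5 shift [-108.2 -248.6  -62.3] turn [ 0.1  0.2 -0. ] j [ 0.01  0.27  1.86  0.    1.01 -1.31]
yaw 75.5 shift [-108.  -248.7  -10.8] turn [ 0.1  0.2 -0. ] j [ 0.01  0.27  1.86  0.    1.01 -1.31]
```

```bash
python3 -m handwheel '[[-0.8,0,0,-20,0,0,0],[-0.8,0,0,-50,0,0,0],[-0.8,0,0,-70,0,0,0],[-0.8,0,0,-70,0,0,0],[-0.8,0,0,-70,0,0,0]]'; python3 - <<'E'
from h import *
from bench import capture
go(603.0,-150.7,150);go(603.0,-150.7,98.5)
p,d=capture("side");cv2.imwrite("pics/s1.png",cv2.resize(p[120:300,180:460,::-1],None,fx=2.5,fy=2.5))
E
```

```text
time_s: 3.18
position: [0.5599, 0.1169, 0.157]
eef_rot: [0.396, 3.113, 0.001]
wrist_force: [0.2, 0.1, -1.0]
width: 0.0254
grasp_force: 59.3
yaw 75.5 shift [-108.6 -248.3    7.2] turn [ 0.   0.2 -0. ] j [ 0.01  0.17  1.83 -0.    1.14 -1.31]
yaw 75.5 shift [-108.4 -248.4   58.7] turn [ 0.   0.2 -0. ] j [ 0.01  0.17  1.83 -0.    1.14 -1.31]
```

View pics/s1.png

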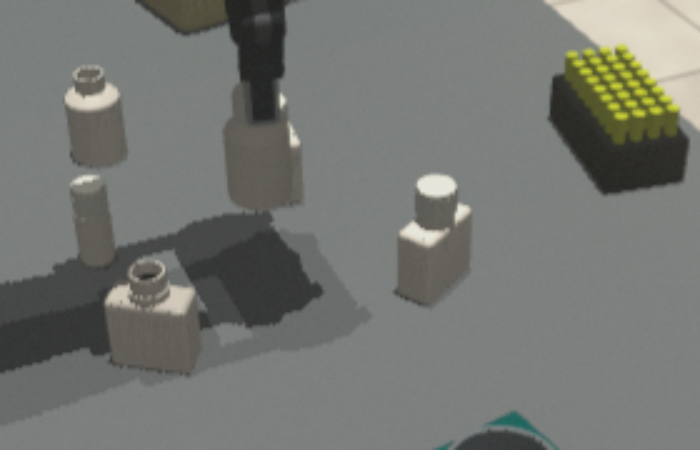

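```bash
python3 -m handwheel '[[-0.8,-37,-83,0,0,0,0],[-0.8,-52,-117,0,0,0,0],[-0.8,-67,-150,0,0,0,0],[-0.8,-82,-184,0,0,0,0],[-0.8,-97,-217,0,0,0,0],[-0.8,-107,-240,0,0,0,0],[-0.8,-111,-248,0,0,0,0],[-0.8,-111,-248,0,0,0,0],[-0.8,-111,-248,0,0,0,0],[-0.8,-111,-248,0,0,0,0],[-0.8,-111,-248,0,0,0,0]]'; python3 - <<'E'
from h import *
from bench import capture
go(605.3,-151.6,102)
p,d=capture("side");cv2.imwrite("pics/s2.png",cv2.resize(p[180:440,250:500,::-1],None,fx=2.3,fy=2.3))
E
```

```text
time_s: 4.15
position: [0.6038, -0.1494, 0.1542]
eef_rot: [-0.394, -3.115, -0.001]
wrist_force: [0.2, 0.3, -0.2]
width: 0.0255
grasp_force: 59.4
yaw 75.6 shift [-2.1 -1.7 52.2] turn [ 0.  -0.1  0. ] j [-0.42  0.29  1.7   0.    1.16 -1.74]
```

View pics/s2.png

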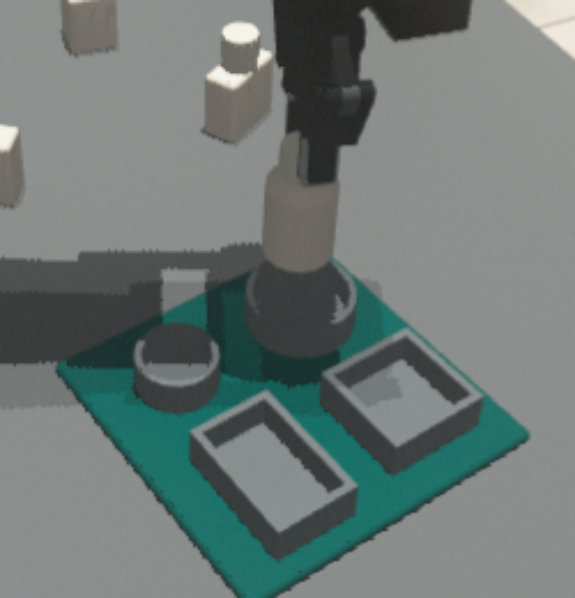

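The bottle hangs upright above the round pocket (about (300,290) in the crop). Next I lower it, release and back away upwards.

```bash
python3 -m handwheel '[[-0.8,-1,-1,25,0,0,0],[-0.8,-1,-1,40,0,0,0],[-0.8,-1,-1,50,0,0,0],[-0.8,-1,-1,53,0,0,0],[-0.8,-1,-1,53,0,0,0],[-0.8,-1,-1,53,0,0,0],[0.1,-1,-1,53,0,0,0],[0.1,-1,-1,53,0,0,0],[0.1,-1,-1,53,0,0,0],[0.1,-1,-1,53,0,0,0],[0.1,-1,-1,20,0,0,0],[0.1,-1,-1,-20,0,0,0],[0.1,-1,-1,-30,0,0,0],[0.1,-1,-1,-30,0,0,0]]'; python3 - <<'E'
from h import *
from bench import capture
go(665,60.5,180)
p,d=capture("side");W=cloud("side",d);cv2.imwrite("pics/s3.png",cv2.resize(p[180:440,250:500,::-1],None,fx=1.6,fy=1.6))
m=(abs(W[...,0]-.603)<.03)&(abs(W[...,1]+.151)<.03)&(W[...,2]>.07)&(W[...,2]<.1);print(W[m].mean(0),W[m][:,2].max(),rect(W[m][:,:2]))
E
```

```text
time_s: 5.37
position: [0.6078, -0.1534, 0.1908]
eef_rot: [0.395, 3.107, -0.005]
wrist_force: [0.4, -1.1, 0.2]
width: 0.0469
grasp_force: 0.0
yaw 75.5 shift [ -1.8 221.4  10.4] turn [-0.1  0.5  0. ] j [-0.43  0.25  1.67 -0.    1.21 -1.75]
[ 0.59929036 -0.15584746  0.08653641] 0.0959279654048849 (array([ 601. , -151.7]), array([28.1, 29.7]), 3.6)
```

View pics/s3.png

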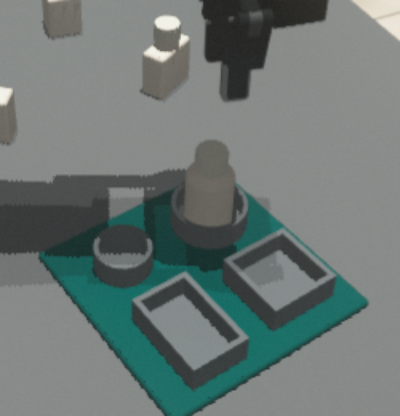

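```bash
python3 -c "
from h import go
go(663,61,170,31.3)"; python3 -m handwheel '[[0.3,0,37,0,0,0,6],[0.3,0,74,0,0,0,12],[0.3,0,110,0,0,0,18],[0.3,0,147,0,0,0,24],[0.3,0,180,0,0,0,30],[0.3,0,205,0,0,0,36],[0.3,0,221,0,0,0,42],[0.3,0,221,15,0,0,44],[0.3,0,221,15,0,0,44],[0.3,0,221,15,0,0,44]]';  python3 -c "
from h import go
go(663,61,85,31.3)"
```

```text
yaw 75.5 shift [ -1.2 221.2  17.6] turn [ 0.1  0.3 44.2] j [-0.43  0.25  1.68 -0.    1.21 -1.75]
time_s: 6.25
position: [0.6588, 0.0619, 0.1674]
eef_rot: [-1.531, -2.738, 0.004]
wrist_force: [0.3, -0.0, -0.1]
width: 0.0556
grasp_force: 0.0
yaw 31.6 shift [-3.3  3.5 82.4] turn [-0.3 -0.2  0.3] j [-0.08  0.36  1.58 -0.    1.21 -0.63]
```

```bash
python3 -m handwheel '[[0.3,-1,1,0,0,0,0],[0.3,-1,1,0,0,0,0],[0.3,-1,1,35,0,0,0],[0.3,-1,1,60,0,0,0],[0.3,-1,1,75,0,0,0],[0.3,-1,1,82,0,0,0],[0.3,-1,1,82,0,0,0],[0.3,-1,1,82,0,0,0]]';python3 -c "
from h import go
go(663,61,85,31.3)"
```

```text
time_s: 6.92
position: [0.6626, 0.0612, 0.0893]
eef_rot: [1.534, 2.74, 0.001]
wrist_force: [0.1, -0.1, -0.3]
width: 0.0554
grasp_force: 0.0
yaw 31.5 shift [-0.4  0.2  4.3] turn [0.1 0.  0.2] j [-0.08  0.46  1.61  0.    1.07 -0.63]
```

```bash
python3 -m handwheel '[[0.3,0,0,3,0,0,0],[-0.8,0,0,3,0,0,0],[-0.8,0,0,3,0,0,0],[-0.8,0,0,3,0,0,0],[-0.8,0,0,3,0,0,0],[-0.8,0,0,3,0,0,0]]';python3 -c "
from h import go
go(527.5,-260.1,165,100.3)"
```

```text
time_s: 7.42
position: [0.6627, 0.0613, 0.0867]
eef_rot: [1.534, 2.74, 0.001]
wrist_force: [-0.9, -0.1, 5.9]
width: 0.0253
grasp_force: 59.6
yaw 31.5 shift [-203.4 -283.1  -78.5] turn [  0.    0.1 -68.8] j [-0.08  0.46  1.61 -0.    1.07 -0.63]
```

```bash
python3 -m handwheel '[[-0.8,0,0,-25,0,0,0],[-0.8,0,0,-65,0,0,0],[-0.8,0,0,-105,0,0,0],[-0.8,-10,-14,-120,0,0,-5],[-0.8,-30,-42,-120,0,0,-11],[-0.8,-50,-70,-120,0,0,-17],[-0.8,-70,-97,-120,0,0,-23],[-0.8,-90,-125,-120,0,0,-29],[-0.8,-110,-153,-120,0,0,-35],[-0.8,-130,-181,-120,0,0,-41],[-0.8,-150,-209,-120,0,0,-47],[-0.8,-170,-237,-120,0,0,-53],[-0.8,-190,-265,-120,0,0,-59],[-0.8,-200,-278,-120,0,0,-65],[-0.8,-203,-283,-120,0,0,-69],[-0.8,-203,-283,-120,0,0,-69],[-0.8,-203,-283,-120,0,0,-69],[-0.8,-203,-283,-120,0,0,-69],[-0.8,-203,-283,-90,0,0,-69],[-0.8,-203,-283,-90,0,0,-69]]';python3 - <<'E'
from h import *
from bench import capture
go(527.5,-260.1,101,100.3)
p,d=capture("side");cv2.imwrite("pics/s4.png",cv2.resize(p[180:440,250:500,::-1],None,fx=2,fy=2))
E
```

```text
time_s: 9.08
position: [0.5248, -0.257, 0.1707]
eef_rot: [0.288, -3.122, -0.009]
wrist_force: [-2.0, 1.2, -2.3]
width: 0.0253
grasp_force: 59.5
yaw 100.5 shift [-2.4 -4.  69.7] turn [ 0.3 -0.3  0.2] j [-0.65  0.19  1.79  0.    1.18 -2.4 ]
```

View pics/s4.png

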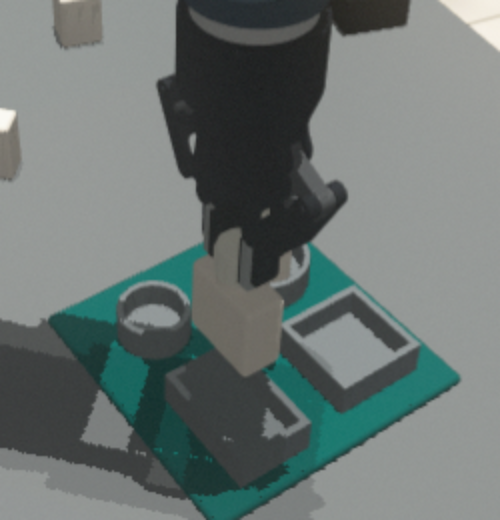

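The oblong bottle is held upright with its long side lined up with the pocket (crop (237,400)). I'll settle and lower it.

```bash
python3 -m handwheel '[[-0.8,0,-1,0,0,0,0],[-0.8,0,-1,0,0,0,0],[-0.8,0,-1,25,0,0,0],[-0.8,0,-1,28,0,0,0],[-0.8,0,-1,28,0,0,0],[-0.8,0,-1,28,0,0,0]]';python3 - <<'E'
from h import *
go(527.5,-260.1,101,100.3)
E
```

```text
time_s: 9.63
position: [0.5271, -0.2606, 0.1481]
eef_rot: [-0.288, 3.128, -0.001]
wrist_force: [-0.6, 0.3, -0.3]
width: 0.0256
grasp_force: 59.5
yaw 100.5 shift [-0.4  0.5 47.1] turn [-0.   0.   0.2] j [-0.65  0.22  1.79 -0.    1.13 -2.41]
```

```bash
python3 -m handwheel '[[-0.8,0,0,25,0,0,0],[-0.8,0,0,40,0,0,0],[-0.8,0,0,48,0,0,0],[-0.8,0,0,48,0,0,0],[-0.8,0,0,48,0,0,0],[0.1,0,0,48,0,0,0],[0.1,0,0,48,0,0,0],[0.1,0,0,48,0,0,0],[0.1,0,0,48,0,0,0],[0.1,0,0,10,0,0,0],[0.1,0,0,-30,0,0,0],[0.1,0,0,-60,0,0,0],[0.1,0,0,-60,0,0,0],[0.1,0,0,-60,0,0,0]]'; python3 - <<'E'
from h import *
from bench import capture
p,d=capture("side");W=cloud("side",d)
m=(abs(W[...,0]-.5275)<.03)&(abs(W[...,1]+.26)<.03)&(W[...,2]>.075)&(W[...,2]<.11);print(W[m][:,2].max(),rect(W[m][:,:2]))
go(599.8,213.4,170,84)
E
```

```text
time_s: 10.8
position: [0.528, -0.2613, 0.2102]
eef_rot: [-0.288, 3.124, -0.006]
wrist_force: [0.3, -0.6, -1.5]
width: 0.047
grasp_force: 0.0
0.09640136215290446 (array([ 527.8, -262.5]), array([28. , 29.3]), 21.7)
yaw 100.5 shift [-158.1  452.8   37.5] turn [-0.   0.1 16.5] j [-0.65  0.15  1.76 -0.    1.24 -2.41]
```

```bash
python3 -m handwheel '[[0.3,-13,38,0,0,0,2],[0.3,-26,76,0,0,0,4],[0.3,-40,114,0,0,0,6],[0.3,-53,152,0,0,0,8],[0.3,-66,190,0,0,0,10],[0.3,-80,228,0,0,0,12],[0.3,-93,266,0,0,0,14],[0.3,-106,304,0,0,0,16],[0.3,-120,342,0,0,0,16],[0.3,-133,380,0,0,0,16],[0.3,-146,418,0,0,0,16],[0.3,-155,440,0,0,0,16],[0.3,-158,453,0,0,0,16],[0.3,-158,453,30,0,0,16],[0.3,-158,453,60,0,0,16],[0.3,-158,453,60,0,0,16],[0.3,-158,453,60,0,0,16],[0.3,-158,453,60,0,0,16]]'; python3 -c "
from h import go
go(599.8,213.4,86,84)"
```

```text
time_s: 12.35
position: [0.5999, 0.2131, 0.148]
eef_rot: [0.152, 3.138, -0.0]
wrist_force: [0.5, 0.5, 1.1]
width: 0.0554
grasp_force: 0.0
yaw 84.5 shift [ 0.2  0.3 62. ] turn [-0.   0.   0.5] j [ 0.16  0.32  1.66 -0.    1.15 -1.31]
```

```bash
python3 -m handwheel '[[0.3,0,0,30,0,0,0],[0.3,0,0,50,0,0,0],[0.3,0,0,62,0,0,0],[0.3,0,0,62,0,0,0],[0.3,0,0,62,0,0,0],[-0.8,0,0,62,0,0,0],[-0.8,0,0,62,0,0,0],[-0.8,0,0,62,0,0,0],[-0.8,0,0,62,0,0,0],[-0.8,0,0,62,0,0,0],[-0.8,0,0,62,0,0,0],[-0.8,0,0,40,0,0,0],[-0.8,0,0,0,0,0,0],[-0.8,0,0,-40,0,0,0],[-0.8,0,0,-60,0,0,0],[-0.8,0,0,-60,0,0,0]]'; python3 -c "
from h import go
go(619.9,-243.1,170,100.4)"
```

```text
time_s: 13.68
position: [0.6029, 0.2145, 0.215]
eef_rot: [0.149, 3.126, 0.004]
wrist_force: [0.4, 0.8, -0.5]
width: 0.0254
grasp_force: 59.4
yaw 84.5 shift [ -60.  -454.    44.2] turn [  0.1   0.7 -15.9] j [ 0.16  0.25  1.62  0.    1.25 -1.31]
```

```bash
python3 -m handwheel '[[-0.8,-5,-38,0,0,0,-2],[-0.8,-10,-76,0,0,0,-4],[-0.8,-16,-114,0,0,0,-6],[-0.8,-21,-152,0,0,0,-8],[-0.8,-26,-190,0,0,0,-10],[-0.8,-32,-228,0,0,0,-12],[-0.8,-37,-266,0,0,0,-14],[-0.8,-42,-304,0,0,0,-16],[-0.8,-48,-342,0,0,0,-16],[-0.8,-53,-380,0,0,0,-16],[-0.8,-58,-418,0,0,0,-16],[-0.8,-62,-442,0,0,0,-16],[-0.8,-63,-452,0,0,0,-16],[-0.8,-63,-452,0,0,0,-16],[-0.8,-63,-452,30,0,0,-16],[-0.8,-63,-452,50,0,0,-16],[-0.8,-63,-452,50,0,0,-16],[-0.8,-63,-452,50,0,0,-16]]'; python3 - <<'E'
from h import *
from bench import capture
go(619.9,-243.1,100,100.4)
p,d=capture("side");cv2.imwrite("pics/s5.png",cv2.resize(p[180:440,250:500,::-1],None,fx=2,fy=2))
E
```

```text
time_s: 15.18
position: [0.6182, -0.24, 0.1556]
eef_rot: [0.29, -3.125, -0.004]
wrist_force: [0.7, -0.4, -0.8]
width: 0.0255
grasp_force: 59.5
yaw 100.6 shift [-1.3 -3.5 55.6] turn [ 0.2 -0.2  0.2] j [-0.54  0.37  1.59  0.    1.19 -2.3 ]
```

View pics/s5.png

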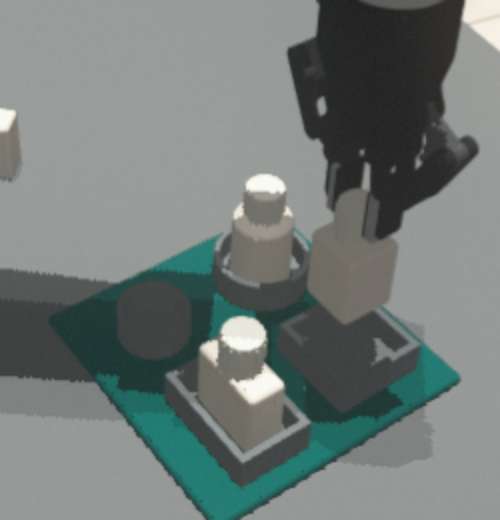

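The round and oblong bottles stand in their pockets, at crop (262,240) and (240,390). The square one hangs squarely over its own at (350,350).

```bash
python3 -m handwheel '[[-0.8,-1,-2,0,0,0,0],[-0.8,-1,-2,0,0,0,0],[-0.8,-1,-2,25,0,0,0],[-0.8,-1,-2,45,0,0,0],[-0.8,-1,-2,55,0,0,0],[-0.8,-1,-2,55,0,0,0],[-0.8,-1,-2,55,0,0,0],[0.1,-1,-2,55,0,0,0],[0.1,-1,-2,55,0,0,0],[0.1,-1,-2,55,0,0,0],[0.1,-1,-2,55,0,0,0],[0.1,-1,-2,20,0,0,0],[0.1,-1,-2,-20,0,0,0],[0.1,-1,-2,-50,0,0,0],[0.1,-1,-2,-50,0,0,0],[0.1,-1,-2,-50,0,0,0]]'; python3 - <<'E'
from h import *
from bench import capture
p,d=capture("side");W=cloud("side",d)
m=(abs(W[...,0]-.62)<.03)&(abs(W[...,1]+.243)<.03)&(W[...,2]>.075)&(W[...,2]<.11);print(W[m][:,2].max(),rect(W[m][:,:2]))
go(454.8,188.7,150,84)
E
```

```text
time_s: 16.57
position: [0.6217, -0.2448, 0.2108]
eef_rot: [-0.288, 3.123, -0.006]
wrist_force: [0.1, -0.2, -0.5]
width: 0.047
grasp_force: 0.0
0.09587454390143736 (array([ 617.9, -244.8]), array([27.8, 30.1]), 2.1)
yaw 100.5 shift [ 84.1 455.8  57.6] turn [-0.   0.1 16.5] j [-0.54  0.32  1.55  0.    1.27 -2.3 ]
```

```bash
python3 -m handwheel '[[0.3,7,38,0,0,0,2],[0.3,14,76,0,0,0,4],[0.3,21,114,0,0,0,6],[0.3,28,152,0,0,0,8],[0.3,35,190,0,0,0,10],[0.3,42,228,0,0,0,12],[0.3,49,266,0,0,0,14],[0.3,56,304,0,0,0,16],[0.3,63,342,0,0,0,16],[0.3,70,380,0,0,0,16],[0.3,77,418,0,0,0,16],[0.3,82,442,0,0,0,16],[0.3,84,456,0,0,0,16],[0.3,84,456,30,0,0,16],[0.3,84,456,60,0,0,16],[0.3,84,456,80,0,0,16],[0.3,84,456,80,0,0,16],[0.3,84,456,80,0,0,16]]'; python3 -c "
from h import go
go(454.8,188.7,68,84)"
```

```text
time_s: 18.12
position: [0.4528, 0.1887, 0.1253]
eef_rot: [-0.15, -3.133, 0.002]
wrist_force: [0.5, 0.0, -0.3]
width: 0.0555
grasp_force: 0.0
yaw 84.5 shift [-2.2  0.3 57.2] turn [-0.1 -0.3  0.5] j [ 0.16  0.04  2.05  0.    1.07 -1.31]
```

```bash
python3 -m handwheel '[[0.3,-1,0,30,0,0,0],[0.3,-1,0,48,0,0,0],[0.3,-1,0,57,0,0,0],[0.3,-1,0,57,0,0,0],[0.3,-1,0,57,0,0,0],[-0.85,-1,0,57,0,0,0],[-0.85,-1,0,57,0,0,0],[-0.85,-1,0,57,0,0,0],[-0.85,-1,0,57,0,0,0],[-0.85,-1,0,57,0,0,0],[-0.85,-1,0,57,0,0,0]]';  python3 -c "
from h import go
go(510.5,-167.7,170)"
```

```text
time_s: 19.03
position: [0.4569, 0.1891, 0.072]
eef_rot: [0.15, 3.135, 0.001]
wrist_force: [-1.4, -1.1, 6.0]
width: 0.0212
grasp_force: 58.8
yaw 84.5 shift [ -87.7 -350.   -98. ] turn [ 0.   0.2 -0. ] j [ 0.16  0.14  2.06 -0.    0.95 -1.31]
```

```bash
python3 -m handwheel '[[-0.85,0,0,-25,0,0,0],[-0.85,0,0,-65,0,0,0],[-0.85,0,0,-105,0,0,0],[-0.85,-5,-20,-120,0,0,0],[-0.85,-14,-55,-120,0,0,0],[-0.85,-24,-94,-120,0,0,0],[-0.85,-34,-132,-120,0,0,0],[-0.85,-44,-171,-120,0,0,0],[-0.85,-54,-210,-120,0,0,0],[-0.85,-64,-249,-120,0,0,0],[-0.85,-74,-288,-120,0,0,0],[-0.85,-84,-326,-120,0,0,0],[-0.85,-89,-349,-120,0,0,0],[-0.85,-89,-349,-120,0,0,0],[-0.85,-89,-349,-90,0,0,0],[-0.85,-89,-349,-60,0,0,0],[-0.85,-89,-349,-60,0,0,0],[-0.85,-89,-349,-60,0,0,0],[-0.85,-89,-349,-60,0,0,0]]'; python3 - <<'E'
from h import *
from bench import capture
go(512,-167.7,84)
p,d=capture("side");cv2.imwrite("pics/s6.png",cv2.resize(p[180:440,250:500,::-1],None,fx=2,fy=2))
E
```

```text
time_s: 20.62
position: [0.5115, -0.1669, 0.1318]
eef_rot: [0.149, 3.136, -0.001]
wrist_force: [-0.3, 0.9, 0.5]
width: 0.0212
grasp_force: 59.0
yaw 84.6 shift [-0.5 -0.7 47.8] turn [-0.   0.1  0. ] j [-0.53  0.13  1.93  0.    1.08 -2.  ]
```

View pics/s6.png

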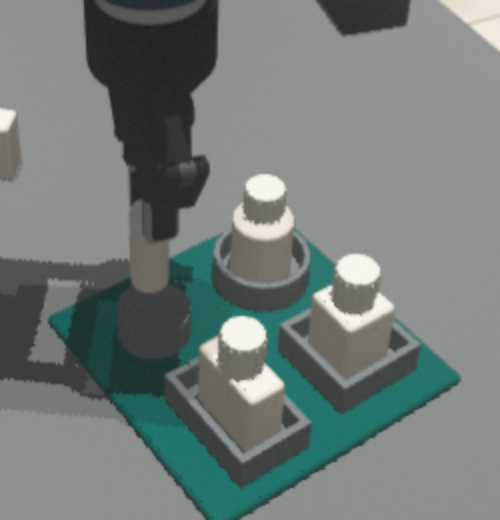

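The other three stand in their pockets. The vial hangs upright over the small round pocket at crop (152,310).

```bash
python3 -m handwheel '[[-0.85,0,0,20,0,0,0],[-0.85,0,0,38,0,0,0],[-0.85,0,0,47,0,0,0],[-0.85,0,0,47,0,0,0],[-0.85,0,0,47,0,0,0],[0.1,0,0,47,0,0,0],[0.1,0,0,47,0,0,0],[0.1,0,0,47,0,0,0],[0.1,0,0,47,0,0,0],[0.1,0,0,20,0,0,0],[0.1,0,0,-20,0,0,0],[0.1,0,0,-60,0,0,0],[0.1,0,40,-80,0,0,0],[0.1,0,80,-80,0,0,0],[0.1,0,120,-80,0,0,0],[0.1,0,160,-80,0,0,0],[0.1,0,200,-80,0,0,0],[0.1,0,240,-80,0,0,0],[0.1,0,240,-80,0,0,0],[0.1,0,240,-80,0,0,0]]'; python3 - <<'E'
from h import *
from bench import capture
p,d=capture("side");W=cloud("side",d);p2,d2=capture("top");W2=cloud("top",d2)
cv2.imwrite("pics/s7.png",p[...,::-1])
for x,y,h in((.603,-.151,.095),(.6199,-.2431,.095),(.5275,-.2601,.095),(.5105,-.1677,.077),(.4944,.3255,.073),(.4605,.0615,.073)):
  for Q in(W,W2):
    m=(np.hypot(Q[...,0]-x,Q[...,1]-y)<.025)&(Q[...,2]>h-.006)&(Q[...,2]<h+.02)
    if m.sum()>5: print(x,y,Q[m][:,2].max().round(4),rect(Q[m][:,:2])[0])
E
```

```text
time_s: 22.33
position: [0.5335, 0.0738, 0.2103]
eef_rot: [-0.144, -3.138, 0.0]
wrist_force: [0.3, 0.1, 0.0]
width: 0.0467
grasp_force: 0.0
0.603 -0.151 0.096 [ 601.8 -151.5]
0.603 -0.151 0.0988 [ 602.7 -149.7]
0.6199 -0.2431 0.0959 [ 618.5 -244.2]
0.6199 -0.2431 0.099 [ 618. -243.]
0.5275 -0.2601 0.097 [ 527.8 -262.4]
0.5275 -0.2601 0.0989 [ 528.7 -260.6]
0.5105 -0.1677 0.0774 [ 508.2 -166.3]
0.5105 -0.1677 0.0811 [ 508.8 -165.3]
0.4944 0.3255 0.0741 [492.7 325.7]
0.4944 0.3255 0.0755 [494.4 325.7]
0.4605 0.0615 0.0742 [458.7  61.1]
0.4605 0.0615 0.0765 [460.8  61.3]
```

View pics/s7.png

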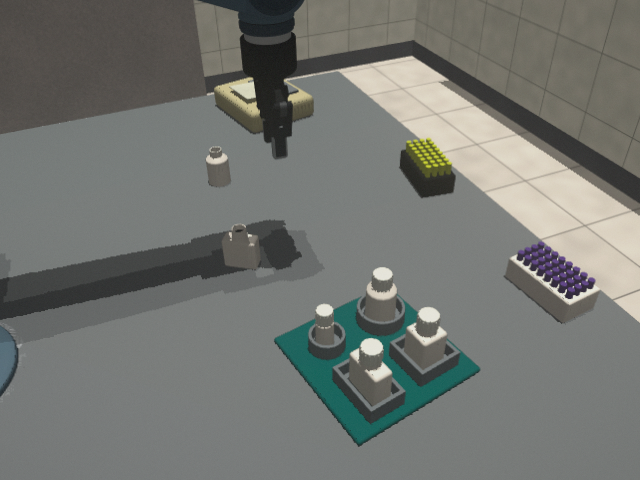

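All four capped bottles stand upright on their pocket floors, within 3 mm of centre. The opened bottles are where they started, and the gripper is clear of everything.

```bash
python3 -c "
from bench import job
print(job.close_job())"
```

```text
the job is handed in; nothing more can be done
None
```

The job is handed in: all four capped bottles measured upright on the floors of their own pockets, within about 3 mm of centre, and both opened bottles are where they started, at 22 s of the 112 s allowed; no verdict came back from the judge.

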